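# Stack the empty picking bins on the base and close them with the lid

### The job

Stack the three empty picking bins squarely on the white stacking base: first the blue bin on the base, then the red one on it, then the yellow one, and last close the top bin with the orange lid with the black carrying handle. Each must be fully seated, its foot inside the rim below, and be set down and let go, not dropped, before the next one is added. Leave the filled green bin, the amber jar and the brown carton where they are.

Things in the scene. Friction and masses are not known exactly. Their poses are not given: they have to be found in the camera images.
- blue_center (a point): Empty blue picking bin, loose: 60 wide (y, the width to grip) x 96 long (x, low front at -x) x 50 mm high, walls 4, open top, 80 g. A 6 mm deep foot below (83 x 47, narrowing to 79 x 43 mm) drops into the 88 x 52 mm mouth of the bin or base beneath, so stacked bins stand 44 mm apart. The point is its centre, 25 mm above the foot's underside; z up.
- red_center (a point): Empty red plastic picking bin, loose, of the same make and sizes as the blue one: the point is its centre, 25 mm above the foot's underside, x along its 96 mm length, y across its 60 mm width.
- yellow_center (a point): Empty yellow plastic picking bin, loose, of the same make and sizes as the blue one: the point is its centre, 25 mm above the foot's underside, x along its 96 mm length, y across its 60 mm width.
- lid_handle (a point): Loose orange lid: plate 96 (x) x 60 (y) x 5 mm, the bins' 6 mm foot below, on top a black handle: a bar 76 long (x), 14 wide (y, the width to grip), 14 mm high, on two posts near its ends, 20 mm free below it. 45 mm high, 80 g. The point is the bar's middle, 38 mm above the foot's underside; on a bin it stands 57 mm above that bin's centre.
- base_seat (a point): The stacking base, fixed: white plate 124 (x) x 88 (y) x 6 mm with a black frame of the bins' outline on it (96 x 60 outside, 88 x 52 mm inside), rim 14 mm above the table. The point is the frame's centre at rim height. A seated bin has its centre 19 mm above it, its x along the base's x (either way round).
- green_center (a point): Filled green picking bin, loose, of the same sizes as the blue one, with white caps in it: leave it where it is. The point is its centre.
- jar_center (a point): Amber jar with a white cap, loose, 54 mm across, 56 mm high: leave it where it is. The point is its centre.
- carton_center (a point): Brown cardboard carton with a white band, loose, 80 x 55 x 42 mm: leave it where it is. The point is its centre.

How it is judged:
On the way, in this order (a step that is already met when the one before it is completed fails the run):
1. the blue bin is seated on the base and let go (horizontal distance between blue_center and base_seat below 0.006 m and z of blue_center in the frame of base_seat between 0.016 and 0.022 m and angle between blue_center's own z axis and vertical below 0.06 rad and angle between the x axis of blue_center and the x axis of base_seat, either way round below 0.1 rad and contact force between the fingers and blue_bin below 0.05 N), for 0.2 s.
2. the red bin is seated on the blue bin and let go (horizontal distance between red_center and blue_center below 0.006 m and z of red_center in the frame of blue_center between 0.041 and 0.047 m and angle between red_center's own z axis and vertical below 0.06 rad and angle between the x axis of red_center and the x axis of blue_center, either way round below 0.1 rad and contact force between the fingers and red_bin below 0.05 N), for 0.2 s.
3. the yellow bin is seated on the red bin and let go (horizontal distance between yellow_center and red_center below 0.006 m and z of yellow_center in the frame of red_center between 0.041 and 0.047 m and angle between yellow_center's own z axis and vertical below 0.06 rad and angle between the x axis of yellow_center and the x axis of red_center, either way round below 0.1 rad and contact force between the fingers and yellow_bin below 0.05 N), for 0.2 s.
4. the lid is seated on the yellow bin and let go (horizontal distance between lid_handle and yellow_center below 0.006 m and z of lid_handle in the frame of yellow_center between 0.054 and 0.06 m and angle between lid_handle's own z axis and vertical below 0.06 rad and angle between the x axis of lid_handle and the x axis of yellow_center, either way round below 0.1 rad and contact force between the fingers and lid below 0.05 N), for 0.2 s.
At the end, for the whole second after the job is handed in: Blue bin on the base, red on blue, yellow on red, lid on yellow, each seated: within 6 mm sideways and 3 mm in height of its seat on the one below, upright within 0.06 rad, its length along the one below within 0.10 rad; all released and at rest (horizontal distance between blue_center and base_seat below 0.006 m and z of blue_center in the frame of base_seat between 0.016 and 0.022 m and angle between each of blue_center, red_center, yellow_center, lid_handle's own z axis and vertical below 0.06 rad and angle between the x axis of blue_center and the x axis of base_seat, either way round below 0.1 rad and linear speed of each of blue_bin, red_bin, yellow_bin, lid below 0.02 m/s and angular speed of each of blue_bin, red_bin, yellow_bin, lid below 0.15 rad/s and horizontal distance between red_center and blue_center below 0.006 m and z of red_center in the frame of blue_center between 0.041 and 0.047 m and angle between the x axis of red_center and the x axis of blue_center, either way round below 0.1 rad and horizontal distance between yellow_center and red_center below 0.006 m and z of yellow_center in the frame of red_center between 0.041 and 0.047 m and angle between the x axis of yellow_center and the x axis of red_center, either way round below 0.1 rad and horizontal distance between lid_handle and yellow_center below 0.006 m and z of lid_handle in the frame of yellow_center between 0.054 and 0.06 m and angle between the x axis of lid_handle and the x axis of yellow_center, either way round below 0.1 rad); the robot touches nothing.
It fails at once if the green bin was moved by more than 20 mm (distance of green_center from where it was at the start of the episode above 0.02 m).
It fails at once if the jar was moved by more than 20 mm (distance of jar_center from where it was at the start of the episode above 0.02 m).
It fails at once if the carton was moved by more than 20 mm (distance of carton_center from where it was at the start of the episode above 0.02 m).
It fails at once if a bin or the lid was dropped (falling free, faster than 0.5 m/s) ((linear speed of blue_bin above 0.5 m/s and contact force between the fingers and blue_bin below 0.05 N) or (linear speed of red_bin above 0.5 m/s and contact force between the fingers and red_bin below 0.05 N) or (linear speed of yellow_bin above 0.5 m/s and contact force between the fingers and yellow_bin below 0.05 N) or (linear speed of lid above 0.5 m/s and contact force between the fingers and lid below 0.05 N)).
It also fails if it takes over 141 s, if anything falls off the work surface, if the arm or the gripper's body presses on something with over 40 N, if the wrist force passes 120 N, or if a joint passes its speed limit or range.

### The arm

A 6-joint arm with a two-finger parallel gripper is mounted at the origin on the work surface. World frame = base frame: x ahead of the robot, y to its left, z up, the work surface at z = 0. Lengths are in m, angles in rad, forces in N, time in s.
With the tool pointing down it reaches from about 0.35 to 0.925 m from the base axis. Payload 6.4 kg.
Tool frame: the origin (TCP) lies between the finger pads; the fingertips stand 8 mm ahead of it and the grasp point (between the pads) lies 11 mm behind it (bot.tip_reach is the distance from the TCP to the fingertips, in m); z points along the fingers, y is the line along which they close (so a half turn about z gives the same grasp; the last joint's range is limited). The gripper opens to 94 mm and grips with 3 to 60 N. Pads are 16 mm wide; open, the fingers measure 119 mm over their backs; the gripper's body (75 mm by 177 mm) begins 78 mm behind the grasp point.
Start: joints at [-1.393, 0.245, 1.558, -0, 1.339, -0.174], TCP at [0.224, -0.61, 0.213] pointing down, gripper open.
Joint ranges: [-3.13, 3.13], [-1.02, 2.26], [0.13, 2.54], [-0.95, 4.09], [0.21, 2.88], [-2.74, 2.74]. Speed limits (rad/s): [2.57, 2.57, 3.14, 3.14, 3.14, 3.14].

### API

Orientations are given as a 3x3 rotation matrix whose columns are the frame's x, y, z axes.
In Python, from station import bot gives the robot as it stands.
- The arm moves only by the tool move_arm, never from a script. Its argument "deltas" is a list of rows, each a list of 4 numbers: the shift along the tool's x, y, z in units of 30 mm (1.0 is 30 mm), then the turn about the tool's z in units of 6 degrees (1.0 is 6 degrees). A call has 1 to 8 rows; each row is the pose to reach, as a shift and turn from the pose commanded when the call began, along the tool's axes at that moment; what a row does not reach only later rows make up. A row lasts 1/8 s, in which the tool goes at most 62.5 mm and 10.7 degrees, less where a joint would pass 70% of its speed; a pose out of reach is approached as far as the arm can. A call with a gripper value outside its range is refused whole. "claw" is the finger opening in mm, from 0 to 94, set as the call begins (left out, the last holds). The fingers move at their own pace and stop on an object; "grip_force" is the grip in N (left out, the last holds). Time passes only in rows, so rows that repeat a pose let the fingers close. It gives the time, the measured TCP pose, the force, the opening and the grip force at its end, in the units of the state.
- bot.sense(): the state, without advancing time (a new reading comes with each control period).
- bot.snapshot(name): name is "scene" or "top" or "wrist"; returns a dict with "frame" (420x560x3 uint8, red, green, blue), "range_z" (420x560 float32, m along the optical axis (not along the pixel's ray), 0 where there is no reading), "K" (3x3 intrinsics, pixels), "R" (3x3) and "t" (3): a world point X has camera coordinates R X + t; the wrist camera has in their place "hand_eye" (4x4, takes a point from camera to tool coordinates, whose origin is the TCP and whose axes are the flange's). Camera axes: x right, y down, z forward; pixel columns grow to the right and rows downward; lengths in m; the calibration is good to about 2 mm. The wrist camera is an equidistant fisheye: a pixel r from the principal point sees the ray r / f radians off the axis. A picture is of the moment at which its call begins: read the wrist's pose just before it.
- bot.finish_job(): hands the job in; it is judged then, once.
Trained networks look in a picture, given as the dict that the camera call returned (one of the last four; its "shot" number tells which), for a name from the list of things; names that differ only in an ending like _2 or _b are one class to them, and where a whole thing is asked for, a point or a joint stands for the part that bears it (a point fixed in the world has none). Each returns a list of dicts, best first, with "conf" (0 to 1); they miss things now and then, are a little off and sometimes report something else, mostly with a low value. They report only what shows in the picture. A call takes as long as a camera call.
- bot.find_in(label, picture): "at" ([x, y, z] in m, in world coordinates, good to about 4 mm: the middle of the surface that is visible of it).
- bot.silhouettes(label, picture): "mask" (420x560 bool, what is visible of it).
- bot.tip_of(label, picture): "at" ([x, y, z] in m, in world coordinates, good to about 4 mm: a listed point, or the origin of a listed thing).
The state is a dict: "time_s": time; "qpos": joint angles; "joint_velocities": joint speeds; "effort": joint torques, N m; "tcp_pos": TCP position; "eef_rot": TCP orientation; "force": force on the tool from outside, world axes, zero at the start; "ft_torque": the same for the moment, N m; "opening": opening from 0.0 (shut) to 1.0 (fully open); "gripper_force": force on a finger pad.
Only numpy, scipy, OpenCV 4.12 (cv2) and the standard library are available. Lean on these libraries where they do the work, as an engineer would, in place of code of your own. Each camera call takes 0.05 s, during which the arm holds its last target. There are 200 camera calls.

## Working session

There is one attempt and no reset: what is moved stays moved. The work goes in short steps, Python scripts to look and compute and a tool call to move; the robot and the scene stay as the last step left them, time stands still between calls to the robot, and variables do not carry over. Pictures are saved under pics/ and viewed, at most 14 in all, crops included, and the job is handed in when it is done.

Besides the shell and the picture viewer there is one more tool, called after ">>>" by a JSON object that holds its "op" and its "data". move_arm: Moves the arm, as the interface text tells. Its arguments: {"type":"object","properties":{"deltas":{"type":"array"},"claw":{"type":"number"},"grip_force":{"type":"number"}},"required":["deltas"]}

```bash
ls; mkdir -p pics
python3 - <<'E'
from station import bot
import cv2,numpy as np
s=bot.sense(); print(s['tcp_pos'],s['eef_rot'],s['time_s'],bot.tip_reach)
for n in ['scene','top']:
    p=bot.snapshot(n); cv2.imwrite(f'pics/{n}0.png',p['frame'][...,::-1])
    for l in ['blue_center','red_center','yellow_center','lid_handle','base_seat','green_center','jar_center','carton_center']:
        print(n,l,[(np.round(d['at'],3),round(d['conf'],2)) for d in bot.tip_of(l,p)][:3])
E
```

```text
pics
[ 0.22388317 -0.60962849  0.21236629] [[ 9.38762381e-01  3.44565063e-01 -3.30118754e-04]
 [ 3.44565073e-01 -9.38760655e-01  1.82827710e-03]
 [ 3.20057916e-04 -1.83006515e-03 -9.99998274e-01]] 0.0 0.008
scene blue_center []
scene red_center [(array([0.632, 0.304, 0.024]), 0.73), (array([ 0.445, -0.299,  0.027]), 0.37)]
scene yellow_center [(array([ 0.622, -0.31 ,  0.023]), 0.77)]
scene lid_handle [(array([0.439, 0.108, 0.037]), 0.65)]
scene base_seat [(array([0.437, 0.305, 0.016]), 0.91)]
scene green_center [(array([ 0.452, -0.093,  0.024]), 0.61)]
scene jar_center [(array([ 0.443, -0.299,  0.027]), 0.81)]
scene carton_center [(array([ 0.622, -0.081,  0.023]), 0.6), (array([0.64 , 0.122, 0.026]), 0.28), (array([ 0.445, -0.296,  0.024]), 0.2)]
top blue_center [(array([0.644, 0.116, 0.024]), 0.85)]
top red_center [(array([0.636, 0.303, 0.024]), 0.64)]
top yellow_center [(array([ 0.624, -0.313,  0.03 ]), 0.6)]
top lid_handle [(array([0.439, 0.103, 0.04 ]), 0.74)]
top base_seat [(array([0.435, 0.301, 0.013]), 0.66)]
top green_center [(array([ 0.449, -0.096,  0.024]), 0.59)]
top jar_center [(array([ 0.625, -0.082,  0.025]), 0.61)]
top carton_center [(array([ 0.623, -0.31 ,  0.029]), 0.31)]
```

View pics/top0.png

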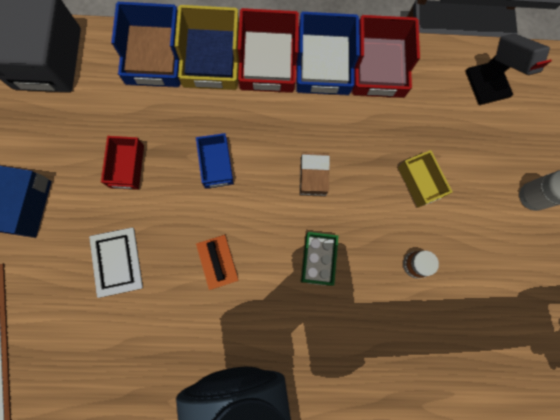

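View pics/scene0.png

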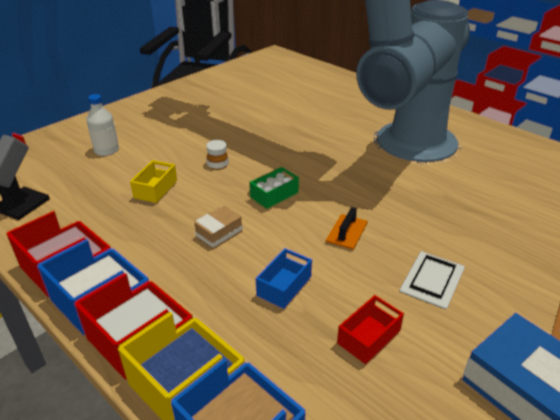

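The top view shows everything clearly: blue (215,160), red (122,162), yellow (425,178), lid (217,261), base (116,262). The distractors are the carton (315,174), green bin (320,258) and jar (425,263). Next I measure outlines from depth.

```bash
cat > h.py <<'E'
from station import bot
import cv2,numpy as np
def cloud(name):
    s=bot.sense(); p=bot.snapshot(name); Z=p['range_z'].astype(float); K=p['K']
    v,u=np.mgrid[:420,:560]; x=(u-K[0,2])/K[0,0]; y=(v-K[1,2])/K[1,1]
    if name=='wrist':
        th=np.hypot(x,y); k=np.where(th>1e-9,np.tan(np.minimum(th,1.5))/np.maximum(th,1e-9),1); x=x*k;y=y*k
    C=np.stack([x*Z,y*Z,Z],-1)
    if name=='wrist':
        H=p['hand_eye']; C=C@H[:3,:3].T+H[:3,3]; W=C@s['eef_rot'].T+s['tcp_pos']
    else: W=(C-p['t'])@p['R']
    W[Z<=0]=np.nan
    return p,W
def rect(W,c,zlo,zhi,rad=.085):
    P=W.reshape(-1,3); P=P[np.isfinite(P).all(1)]
    P=P[(np.hypot(*(P[:,:2]-c).T)<rad)&(P[:,2]>zlo)&(P[:,2]<zhi)]
    if len(P)<20: return None
    # occupancy-cleaned rectangle
    g=np.round((P[:,:2]-c)*1000+150).astype(int); m=np.zeros((300,300),np.uint8); m[g[:,1],g[:,0]]=255
    m=cv2.morphologyEx(m,cv2.MORPH_CLOSE,np.ones((7,7)))
    n,l,st,_=cv2.connectedComponentsWithStats(m); i=1+np.argmax(st[1:,4])
    k=l[g[:,1],g[:,0]]==i
    (cx,cy),(w,h),a=cv2.minAreaRect((P[k,:2]*1000).astype(np.float32))
    if w<h: w,h,a=h,w,a-90
    a=(a+90)%180-90
    return np.round([cx,cy,w,h,a],1),int(k.sum()),np.round(np.percentile(P[k,2],[50,98])*1000,1)
G=dict(blue=(.644,.116),red=(.636,.303),yellow=(.624,-.313),lid=(.439,.104),base=(.436,.302),green=(.45,-.095),jar=(.444,-.299),carton=(.623,-.08))
E
python3 - <<'E'
from h import *
p,W=cloud('top')
P=W.reshape(-1,3);print(np.nanmedian(P[:,2]))
for n,c in G.items(): print(n,rect(W,c,.008,.08),rect(W,c,.03,.08))
print('base',rect(W,G['base'],.003,.03),rect(W,G['base'],.0105,.03))
p=bot.snapshot('wrist');print(p['K'],p['hand_eye'])
E
```

```text
0.0003467234866940256
blue (array([642. , 119.8,  98.7,  60.1,  10.9]), 1538, array([12.1, 51.6])) (array([642.5, 119.9,  97.6,  60.1,  10.9]), 496, array([48.8, 52.4]))
red (array([630.4, 302.4,  98.1,  62. ,  -1.4]), 1883, array([24.3, 51.1])) (array([630.9, 302.4,  97.1,  62. ,  -1.4]), 770, array([46.3, 51.7]))
yellow (array([ 620.5, -311.6,   97.2,   62.1,   24.5]), 1768, array([24.8, 51.4])) (array([ 620.9, -311.6,   96.2,   61.9,   24.5]), 751, array([45.9, 52.1]))
lid (array([439.5, 106.5,  96. ,  60.2,  19.2]), 1468, array([11.4, 46.4])) (array([439.4, 106.2,  75.7,  14. ,  19.4]), 316, array([44.7, 47.1]))
base (array([434. , 305.2, 110.3,  71.7,  14.7]), 486, array([13.1, 16.3])) None
green (array([449.4, -94.9,  97.2,  60.4,  -5.1]), 1707, array([37.8, 51.5])) (array([449.8, -95. ,  96.2,  60.4,  -5.1]), 1225, array([41.8, 51.6]))
jar (array([ 445.8, -293.9,   50.7,   50.7,   48.4]), 785, array([55. , 57.8])) (array([ 446.2, -295.1,   47.7,   46. ,  -88.8]), 607, array([55.5, 58. ]))
carton (array([ 6.238e+02, -8.380e+01,  8.100e+01,  5.570e+01,  1.000e-01]), 1203, array([41.6, 44.4])) (array([ 6.237e+02, -8.390e+01,  8.100e+01,  5.490e+01,  4.000e-01]), 1096, array([41.8, 44.4]))
base (array([434. , 306.8, 127.1,  94.3,  16.2]), 2785, array([ 6.1, 15. ])) (array([434.2, 306.4,  96.7,  62. ,  13.4]), 382, array([13.5, 16.3]))
[[325.1922621    0.         276.96100189]
 [  0.         325.1922621  211.76150247]
 [  0.           0.           1.        ]] [[-3.99900062e-04 -9.62829441e-01 -2.70109808e-01  7.77374904e-02]
 [ 9.99999849e-01 -2.83403059e-04 -4.70294630e-04  9.18609362e-04]
 [ 3.76263570e-04 -2.70109955e-01  9.62829409e-01 -1.72059036e-01]
 [ 0.00000000e+00  0.00000000e+00  0.00000000e+00  1.00000000e+00]]
```

```bash
cat >> h.py <<'E'
def go(x,y,z,phi):
    s=bot.sense(); R=s['eef_rot']; d=R.T@(np.array([x,y,z])-s['tcp_pos'])/.03
    ph=np.degrees(np.arctan2(R[1,0],R[0,0])); t=-((phi-ph+180)%360-180)/6
    print('go',np.round(d,3),'turn',round(t,3),'t',round(s['time_s'],2))
E
python3 -c "
from h import *
go(.642,.12,.2,10.9)"
```

```text
go [ 21.467 -18.047   0.449] turn 1.543 t 1.0
```

>>> {"op": "move_arm", "data": {"deltas": [[21.47,-18.05,0.45,1.54],[21.47,-18.05,0.45,1.54],[21.47,-18.05,0.45,1.54],[21.47,-18.05,0.45,1.54],[21.47,-18.05,0.45,1.54],[21.47,-18.05,0.45,1.54],[21.47,-18.05,0.45,1.54],[21.47,-18.05,0.45,1.54]], "claw": 94, "grip_force": 15}}

```text
time_s: 2.0
tcp_pos: [0.4732, -0.1745, 0.2058]
eef_rot: [[0.982, 0.189, 0.001], [0.189, -0.982, -0.001], [0.001, 0.001, -1.0]]
force: [0.5, 0.1, 0.2]
opening: 1.001
gripper_force: 0.0
```

```bash
python3 -c "
from h import *
go(.642,.12,.2,10.9)"
```

```text
go [ 7.382 -8.576  0.194] turn 0.001 t 2.0
```

>>> {"op": "move_arm", "data": {"deltas": [[7.38,-8.58,0.19,0],[7.38,-8.58,0.19,0],[7.38,-8.58,0.19,0],[7.38,-8.58,0.19,0],[7.38,-8.58,0.19,0],[7.38,-8.58,0.19,0],[7.38,-8.58,0.19,0],[7.38,-8.58,0.19,0]]}}

```text
time_s: 3.0
tcp_pos: [0.6407, 0.1175, 0.1996]
eef_rot: [[0.982, 0.189, -0.0], [0.189, -0.982, -0.0], [-0.001, 0.0, -1.0]]
force: [-0.2, 1.1, -0.3]
opening: 1.001
gripper_force: 0.0
```

```bash
python3 -c "
from h import *
print(bot.sense()['tcp_pos'])
p,W=cloud('wrist'); cv2.imwrite('pics/w1.png',p['frame'][...,::-1])
for n in ['blue','carton','red']: print(n,rect(W,G[n],.008,.08),rect(W,G[n],.03,.08))
p,W=cloud('top'); print(rect(W,G['base'],.0105,.03),rect(W,G['red'],.008,.08))
"
```

```text
[0.64065155 0.11751097 0.19961857]
blue (array([641.4, 118.9,  96.6,  59.6,  11. ]), 5466, array([11.5, 51.7])) (array([641.5, 119. ,  96.5,  59.5,  10.9]), 1590, array([50.4, 52.1]))
carton (array([623.1, -84.7,  81. ,  57.2,  -0. ]), 3389, array([42.3, 44.1])) (array([ 6.231e+02, -8.490e+01,  8.080e+01,  5.690e+01, -2.000e-01]), 2767, array([42.6, 44.2]))
red (array([629.9, 301.6,  97.3,  61.7,  -1.4]), 5158, array([26.1, 51.8])) (array([629.9, 301.6,  97.3,  61.7,  -1.4]), 2263, array([46.7, 52.1]))
None None
```

```bash
python3 -c "
from h import *
go(.6414,.1189,.024,10.9)"
```

```text
go [ 0.037 -0.057  5.861] turn -0.012 t 3.1
```

>>> {"op": "move_arm", "data": {"deltas": [[0.04,-0.06,1.5,0],[0.04,-0.06,3,0],[0.04,-0.06,4.5,0],[0.04,-0.06,5.5,0],[0.04,-0.06,5.85,0],[0.04,-0.06,5.85,0],[0.04,-0.06,5.85,0]]}}

```text
time_s: 3.98
tcp_pos: [0.6433, 0.1201, 0.0263]
eef_rot: [[0.982, 0.189, 0.003], [0.189, -0.982, 0.0], [0.003, 0.001, -1.0]]
force: [0.5, 0.9, 0.3]
opening: 1.003
gripper_force: 0.0
```

>>> {"op": "move_arm", "data": {"deltas": [[0,0,0,0],[0,0,0,0],[0,0,0,0],[0,0,0,0],[0,0,0,0]], "claw": 50, "grip_force": 15}}

```text
time_s: 4.6
tcp_pos: [0.6419, 0.1204, 0.0243]
eef_rot: [[0.982, 0.189, -0.0], [0.189, -0.982, -0.0], [-0.0, 0.0, -1.0]]
force: [-0.6, -0.3, 1.7]
opening: 0.639
gripper_force: 15.0
```

>>> {"op": "move_arm", "data": {"deltas": [[0,0,-0.5,0],[0,0,-1.5,0],[0,0,-3,0],[0,0,-4,0],[0,0,-4,0],[0,0,-4,0]]}}

```text
time_s: 5.35
tcp_pos: [0.641, 0.1203, 0.143]
eef_rot: [[0.982, 0.189, -0.002], [0.189, -0.982, -0.0], [-0.002, -0.0, -1.0]]
force: [-0.7, 0.1, -0.6]
opening: 0.639
gripper_force: 15.0
```

```bash
python3 -c "
from h import *
print(bot.sense()['opening']*94)
p,W=cloud('wrist')
c=bot.sense()['tcp_pos'];print(c,rect(W,c[:2],c[2]-.022,c[2]+.0275,.07),rect(W,c[:2],c[2]+.015,c[2]+.0275,.07))
p,W=cloud('top'); print(rect(W,G['base'],.0105,.03))
go(.434,.306,.12,13.5)"
```

```text
60.05073485763934
[0.64061608 0.12027395 0.14224582] (array([641.8, 119.6,  94.1,  84.1,  10.7]), 18124, array([130.3, 169.6])) (array([647.3, 120.5,  83.9,  83.3, -78.4]), 4287, array([168.6, 169.7]))
None
go [-5.585 -7.381  0.759] turn -0.431 t 5.45
```

```bash
python3 -c "
from h import *
go(.475,.15,.18,13.5)"
```

```text
go [-5.235 -2.018 -1.246] turn -0.431 t 5.45
```

>>> {"op": "move_arm", "data": {"deltas": [[-1,-0.5,-0.6,-0.2],[-2.5,-1,-1.25,-0.43],[-4,-1.5,-1.25,-0.43],[-5.2,-2,-1.25,-0.43],[-5.2,-2,-1.25,-0.43],[-5.2,-2,-1.25,-0.43],[-5.2,-2,-1.25,-0.43]]}}

```text
time_s: 6.32
tcp_pos: [0.4782, 0.1494, 0.1816]
eef_rot: [[0.973, 0.233, -0.0], [0.233, -0.973, -0.0], [-0.0, 0.0, -1.0]]
force: [0.3, -0.0, -0.5]
opening: 0.638
gripper_force: 15.0
```

```bash
python3 -c "
from h import *
p,W=cloud('wrist'); cv2.imwrite('pics/w2.png',p['frame'][...,::-1]); np.save('w2.npy',W)
c=G['base'];print(rect(W,c,.003,.03),rect(W,c,.0105,.03),rect(W,c,.0115,.03),rect(W,c,.012,.03)); print(rect(W,G['lid'],.008,.06),rect(W,G['red'],.008,.06))
"
```

```text
(array([435.9, 308.4, 129. ,  93.7,  13.4]), 6702, array([ 7. , 15.5])) (array([433.1, 305.4,  96.8,  61.7,  14. ]), 1053, array([14.6, 16.2])) (array([433.1, 305.4,  96.8,  61.7,  14. ]), 986, array([14.7, 16.2])) (array([433.1, 305.4,  96.8,  61.7,  14. ]), 954, array([14.7, 16.3]))
None (array([627.4, 301.6,  93.8,  61.4,  -1. ]), 5096, array([18.5, 51.8]))
```

View pics/w2.png

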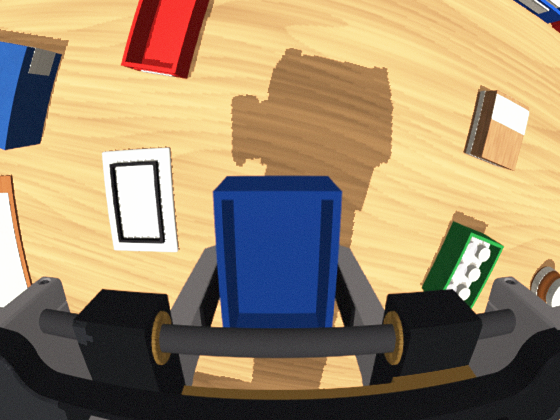

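The picture shows the blue bin held squarely at (278,245) and the base unobstructed at (138,200). Its frame centre is (433, 305.5) mm at 14°.

```bash
python3 -c "
from h import *
go(.434,.3057,.09,13.9)"
```

```text
go [-0.219 -5.41   3.052] turn -0.074 t 6.38
```

>>> {"op": "move_arm", "data": {"deltas": [[-0.1,-1,0,-0.07],[-0.2,-2.5,0.5,-0.07],[-0.22,-4,1,-0.07],[-0.22,-5,1.5,-0.07],[-0.22,-5.41,2.3,-0.07],[-0.22,-5.41,3.05,-0.07],[-0.22,-5.41,3.05,-0.07],[-0.22,-5.41,3.05,-0.07]]}}

```text
time_s: 7.38
tcp_pos: [0.434, 0.3061, 0.091]
eef_rot: [[0.971, 0.24, 0.001], [0.24, -0.971, 0.0], [0.001, -0.0, -1.0]]
force: [-0.5, 0.5, -0.0]
opening: 0.641
gripper_force: 15.0
```

```bash
python3 -c "
from h import *
bot.snapshot('wrist');bot.snapshot('wrist');print(bot.sense()['tcp_pos'])
go(.434,.3057,.0323,13.9)"
```

```text
[0.4341528  0.3061668  0.09148855]
go [-0.013  0.015  1.973] turn -0.002 t 7.47
```

>>> {"op": "move_arm", "data": {"deltas": [[0,0.01,0.6,0],[0,0.01,1.1,0],[0,0.01,1.4,0],[0,0.01,1.6,0],[0,0.01,1.75,0],[0,0.01,1.87,0],[0,0.01,1.93,0],[0,0.01,1.95,0]]}}

```text
time_s: 8.48
tcp_pos: [0.4333, 0.3058, 0.0323]
eef_rot: [[0.971, 0.241, 0.0], [0.241, -0.971, 0.0], [0.0, 0.0, -1.0]]
force: [-2.6, -1.4, 6.5]
opening: 0.637
gripper_force: 15.0
```

```bash
python3 -c "
from h import *
bot.snapshot('wrist');s=bot.sense();print(s['tcp_pos'],s['force'])"
```

```text
[0.43332194 0.30581373 0.03230273] [-1.83841019 -0.83879365  2.87128362]
```

>>> {"op": "move_arm", "data": {"deltas": [[0,0,0,0],[0,0,0,0],[0,0,0,0],[0,0,0,0]], "claw": 92}}

```text
time_s: 9.02
tcp_pos: [0.433, 0.3057, 0.0317]
eef_rot: [[0.971, 0.24, -0.0], [0.24, -0.971, -0.0], [-0.0, -0.0, -1.0]]
force: [0.5, -0.6, -0.1]
opening: 0.971
gripper_force: 0.0
```

>>> {"op": "move_arm", "data": {"deltas": [[0,0,-0.7,0],[0,0,-2,0],[0,0,-3.5,0],[0,0,-5,0],[0,0,-5.5,0],[0,0,-5.5,0],[0,0,-5.5,0]]}}

```text
time_s: 9.9
tcp_pos: [0.4319, 0.3052, 0.1943]
eef_rot: [[0.971, 0.24, -0.004], [0.24, -0.971, -0.002], [-0.004, 0.001, -1.0]]
force: [-0.4, 0.4, 0.9]
opening: 0.98
gripper_force: 0.0
```

```bash
python3 -c "
from h import *
p,W=cloud('wrist'); cv2.imwrite('pics/w3.png',p['frame'][...,::-1])
c=G['base'];print(bot.sense()['opening'],rect(W,c,.045,.07),rect(W,c,.03,.07),rect(W,c,.003,.0105));print(rect(W,G['red'],.008,.06),rect(W,G['lid'],.008,.06))
P=W.reshape(-1,3);k=(np.hypot(P[:,0]-.433,P[:,1]-.3055)<.06)&(P[:,2]>.05);P=P[k]-[.433,.3055,0]; A=np.c_[P[:,:2],np.ones(len(P))]; print(np.linalg.lstsq(A,P[:,2],rcond=None)[0])
go(.630,.3018,.15,-1.4)"
```

```text
0.9802175573708651 (array([433. , 304.8,  95.9,  59.8,  13.9]), 1600, array([58.4, 60. ])) (array([432.8, 304.6,  96.5,  59.8,  14. ]), 2110, array([57.9, 60. ])) (array([435.3, 304. , 127.8,  91.5,  14. ]), 2468, array([6.6, 8.3]))
(array([624.1, 302.1,  88.2,  60.7,  -1.2]), 4041, array([11.5, 51.7])) (array([438.4, 105.6,  97. ,  61.8,  19.2]), 3161, array([12.1, 46.4]))
[2.32707349 0.58470218 0.24786335]
go [6.39  1.695 1.449] turn 2.552 t 9.95
```

View pics/w3.png

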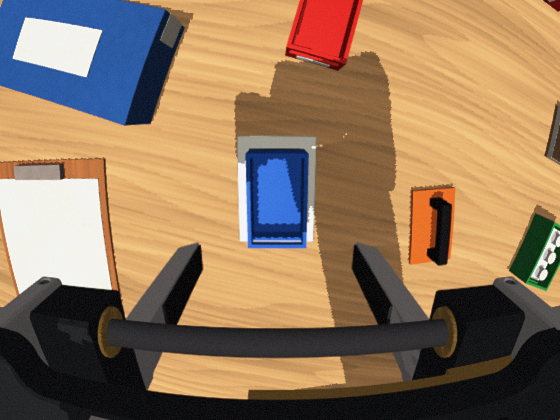

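Blue is seated at (277,195): rim at 58 mm, angle 13.9°, and square on the base. Red is next.

>>> {"op": "move_arm", "data": {"deltas": [[1,0.4,0,0.5],[3,1,0,1.2],[5,1.5,0,2],[6.39,1.7,0,2.55],[6.39,1.7,0,2.55],[6.39,1.7,0,2.55],[6.39,1.7,0,2.55]]}}

```text
time_s: 10.82
tcp_pos: [0.6301, 0.3025, 0.1964]
eef_rot: [[1.0, -0.023, -0.001], [-0.023, -1.0, -0.0], [-0.001, 0.0, -1.0]]
force: [0.5, 0.1, -0.2]
opening: 0.979
gripper_force: 0.0
```

```bash
python3 -c "
from h import *
bot.snapshot('wrist')
p,W=cloud('wrist');r=rect(W,G['red'],.008,.08);print(r,rect(W,G['red'],.03,.08))
c=r[0];go(c[0]/1000,c[1]/1000,.024,c[4])"
```

```text
(array([630. , 301.9,  96.1,  59.8,  -1.1]), 5500, array([11.5, 51.7])) (array([629.9, 302. ,  96.1,  59.5,  -0.9]), 1609, array([50.3, 52.1]))
go [-0.017  0.023  5.768] turn -0.039 t 10.93
```

>>> {"op": "move_arm", "data": {"deltas": [[0,0.02,1.5,-0.04],[0,0.02,3,-0.04],[0,0.02,4.5,-0.04],[0,0.02,5.4,-0.04],[0,0.02,5.75,-0.04],[0,0.02,5.75,-0.04],[0,0.02,5.75,-0.04]]}}

```text
time_s: 11.8
tcp_pos: [0.6326, 0.3022, 0.0263]
eef_rot: [[1.0, -0.02, 0.003], [-0.02, -1.0, 0.001], [0.003, -0.001, -1.0]]
force: [0.3, -0.2, 1.1]
opening: 0.979
gripper_force: 0.0
```

>>> {"op": "move_arm", "data": {"deltas": [[0,0,0,0],[0,0,0,0],[0,0,0,0],[0,0,0,0],[0,0,0,0]], "claw": 50}}

```text
time_s: 12.42
tcp_pos: [0.6315, 0.3018, 0.0244]
eef_rot: [[1.0, -0.02, 0.0], [-0.02, -1.0, 0.0], [0.0, -0.0, -1.0]]
force: [0.1, -0.4, 0.6]
opening: 0.638
gripper_force: 15.0
```

>>> {"op": "move_arm", "data": {"deltas": [[0,0,-0.5,0],[0,0,-1.5,0],[0,0,-3,0],[0,0,-4.5,0],[0,0,-4.5,0],[0,0,-4.5,0]]}}

```text
time_s: 13.18
tcp_pos: [0.6309, 0.3015, 0.1586]
eef_rot: [[1.0, -0.02, -0.001], [-0.02, -1.0, -0.0], [-0.001, 0.0, -1.0]]
force: [0.7, 0.1, 0.2]
opening: 0.64
gripper_force: 15.0
```

```bash
python3 -c "
from h import *
go(.4332,.3053,.15,13.9)"
```

```text
go [-6.59e+00  5.00e-03  2.95e-01] turn -2.507 t 13.18
```

>>> {"op": "move_arm", "data": {"deltas": [[-1,0,0,-0.5],[-2.5,0,0.1,-1],[-4,0,0.2,-1.8],[-5.5,0,0.3,-2.5],[-6.55,0,0.3,-2.5],[-6.55,0,0.3,-2.5],[-6.55,0,0.3,-2.5],[-6.55,0,0.3,-2.5]]}}

```text
time_s: 14.18
tcp_pos: [0.4359, 0.3055, 0.15]
eef_rot: [[0.971, 0.239, -0.0], [0.239, -0.971, -0.0], [-0.0, 0.0, -1.0]]
force: [0.4, -0.0, -0.4]
opening: 0.639
gripper_force: 15.0
```

```bash
python3 -c "
from h import *
bot.snapshot('wrist');p,W=cloud('wrist');cv2.imwrite('pics/w4.png',p['frame'][...,::-1])
print(bot.sense()['tcp_pos']);go(.4342,.3055,.0764,13.9)"
```

```text
[0.4357528  0.30546143 0.15006686]
go [-0.05  -0.014  2.456] turn -0.015 t 14.28
```

View pics/w4.png

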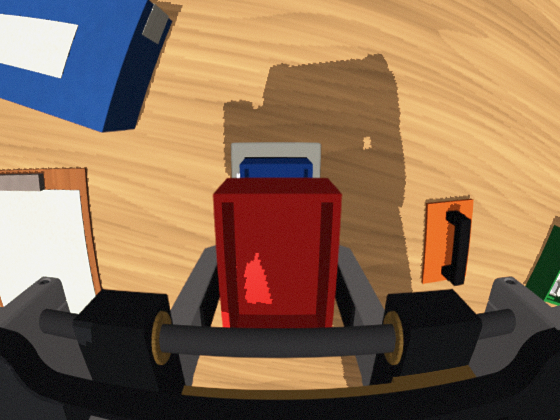

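Red is held level at (277,245), aligned over the blue bin. Lowering it now.

>>> {"op": "move_arm", "data": {"deltas": [[-0.05,-0.01,0.7,0],[-0.05,-0.01,1.3,0],[-0.05,-0.01,1.75,0],[-0.05,-0.01,2,0],[-0.05,-0.01,2.2,0],[-0.05,-0.01,2.33,0],[-0.05,-0.01,2.4,0],[-0.05,-0.01,2.44,0]]}}

```text
time_s: 15.28
tcp_pos: [0.4336, 0.3056, 0.0772]
eef_rot: [[0.971, 0.24, 0.0], [0.24, -0.971, 0.0], [0.001, -0.0, -1.0]]
force: [0.4, -0.5, -0.3]
opening: 0.643
gripper_force: 15.0
```

```bash
python3 -c "
from h import *
bot.snapshot('wrist');s=bot.sense();print(s['tcp_pos'],s['force'])"
```

```text
[0.43349935 0.30559936 0.077087  ] [-1.0952758  -0.04859905 -1.48140445]
```

>>> {"op": "move_arm", "data": {"deltas": [[0,0,0.02,0],[0,0,0.04,0],[0,0,0.04,0]]}}

```text
time_s: 15.7
tcp_pos: [0.4336, 0.3057, 0.0764]
eef_rot: [[0.971, 0.24, 0.0], [0.24, -0.971, 0.0], [0.0, -0.0, -1.0]]
force: [-1.6, -0.7, 3.9]
opening: 0.637
gripper_force: 15.0
```

>>> {"op": "move_arm", "data": {"deltas": [[0,0,0,0],[0,0,0,0],[0,0,0,0],[0,0,0,0]], "claw": 92}}

```text
time_s: 16.2
tcp_pos: [0.4334, 0.3055, 0.0758]
eef_rot: [[0.971, 0.239, -0.0], [0.239, -0.971, -0.0], [-0.0, -0.0, -1.0]]
force: [0.3, -0.7, 0.4]
opening: 0.975
gripper_force: 0.0
```

>>> {"op": "move_arm", "data": {"deltas": [[0,0,-0.7,0],[0,0,-2,0],[0,0,-3.5,0],[0,0,-5,0],[0,0,-5.5,0],[0,0,-5.5,0],[0,0,-5.5,0]]}}

```text
time_s: 17.08
tcp_pos: [0.4323, 0.305, 0.2383]
eef_rot: [[0.971, 0.239, -0.004], [0.239, -0.971, -0.002], [-0.004, 0.001, -1.0]]
force: [0.7, -0.1, -1.0]
opening: 0.979
gripper_force: 0.0
```

```bash
python3 -c "
from h import *
p,W=cloud('wrist'); cv2.imwrite('pics/w5.png',p['frame'][...,::-1])
c=G['base'];print(bot.sense()['tcp_pos'],rect(W,c,.09,.12),rect(W,c,.08,.12));print(rect(W,G['lid'],.008,.06))
go(.6205,-.3115,.2,24.5)"
```

```text
[0.43234396 0.30506666 0.23831939] (array([431.7, 304.1,  96.6,  59.4,  13.8]), 1579, array([102.4, 104.1])) (array([431.7, 304.1,  96.6,  59.4,  13.8]), 1915, array([102.1, 104.1]))
(array([438.1, 105.3,  97.5,  62. ,  19.1]), 2696, array([12. , 46.4]))
go [ 1.174 21.455  1.286] turn -1.774 t 17.12
```

Red is seated, with its rim at 102 mm. Now to yellow.

>>> {"op": "move_arm", "data": {"deltas": [[0.1,1.5,0,-0.2],[0.2,3.3,0,-0.4],[0.3,5.3,0,-0.6],[0.5,7.3,0,-0.8],[0.6,9.3,0.2,-1],[0.7,11.3,0.4,-1.2],[0.8,13.3,0.6,-1.4],[0.9,15.3,0.8,-1.6]]}}

```text
time_s: 18.12
tcp_pos: [0.5691, -0.1353, 0.2147]
eef_rot: [[0.917, 0.398, -0.003], [0.398, -0.917, 0.001], [-0.002, -0.002, -1.0]]
force: [0.2, -0.2, 0.2]
opening: 0.978
gripper_force: 0.0
```

```bash
python3 -c "
from h import *
go(.6205,-.3115,.2,24.5)"
```

```text
go [-0.766  6.071  0.477] turn -0.17 t 18.12
```

>>> {"op": "move_arm", "data": {"deltas": [[-0.3,2,0.2,-0.1],[-0.5,4,0.45,-0.15],[-0.7,5.4,0.45,-0.17],[-0.76,6,0.45,-0.17],[-0.76,6,0.45,-0.17],[-0.76,6,0.45,-0.17],[-0.76,6,0.45,-0.17]]}}

```text
time_s: 19.0
tcp_pos: [0.6204, -0.3063, 0.2036]
eef_rot: [[0.909, 0.416, 0.0], [0.416, -0.909, 0.0], [0.0, -0.0, -1.0]]
force: [-0.1, -0.5, 0.1]
opening: 0.977
gripper_force: 0.0
```

```bash
python3 -c "
from h import *
bot.snapshot('wrist')
p,W=cloud('wrist');print(bot.sense()['tcp_pos']);r=rect(W,G['yellow'],.008,.08);print(r,rect(W,G['yellow'],.03,.08))
c=r[0];go(c[0]/1000,c[1]/1000,.024,c[4])"
```

```text
[ 0.6204005  -0.30673826  0.20370159]
(array([ 620.1, -313.2,   96.7,   59.7,   24.5]), 5313, array([11.5, 51.6])) (array([ 620.2, -313.1,   96.4,   59.5,   24.4]), 1512, array([50.3, 52.1]))
go [-0.1   0.19  5.99] turn 0.008 t 19.1
```

>>> {"op": "move_arm", "data": {"deltas": [[-0.12,0.19,1.5,0],[-0.12,0.19,3,0],[-0.12,0.19,4.5,0],[-0.12,0.19,5.6,0],[-0.12,0.19,5.98,0],[-0.12,0.19,5.98,0],[-0.12,0.19,5.98,0]]}}

```text
time_s: 19.98
tcp_pos: [0.6206, -0.3153, 0.0262]
eef_rot: [[0.91, 0.414, 0.003], [0.414, -0.91, -0.002], [0.002, 0.003, -1.0]]
force: [1.1, -0.6, -0.3]
opening: 0.98
gripper_force: 0.0
```

>>> {"op": "move_arm", "data": {"deltas": [[0,0,0,0],[0,0,0,0],[0,0,0,0],[0,0,0,0],[0,0,0,0]], "claw": 50}}

```text
time_s: 20.6
tcp_pos: [0.6194, -0.3145, 0.0241]
eef_rot: [[0.91, 0.414, -0.0], [0.414, -0.91, 0.0], [0.0, -0.0, -1.0]]
force: [-0.7, 0.4, 1.1]
opening: 0.638
gripper_force: 15.0
```

>>> {"op": "move_arm", "data": {"deltas": [[0,0,-0.5,0],[0,0,-1.5,0],[0,0,-3,0],[0,0,-4.5,0],[0,0,-6,0],[0,0,-6,0],[0,0,-6,0]]}}

```text
time_s: 21.48
tcp_pos: [0.6189, -0.3142, 0.2033]
eef_rot: [[0.91, 0.414, -0.001], [0.414, -0.91, 0.001], [-0.001, -0.001, -1.0]]
force: [0.0, 0.1, -0.9]
opening: 0.64
gripper_force: 15.0
```

```bash
python3 -c "
from h import *
go(.4332,.3052,.2,13.8)"
```

```text
go [  2.92  -21.357   0.127] turn 1.779 t 21.48
```

>>> {"op": "move_arm", "data": {"deltas": [[0.2,-1.5,0,0.2],[0.5,-3.3,0,0.4],[0.7,-5.3,0,0.6],[1,-7.3,0,0.8],[1.3,-9.3,0,1],[1.6,-11.3,0,1.2],[1.9,-13.3,0.1,1.4],[2.1,-15,0.1,1.6]]}}

```text
time_s: 22.48
tcp_pos: [0.4879, 0.123, 0.1985]
eef_rot: [[0.967, 0.257, -0.004], [0.257, -0.967, 0.0], [-0.004, -0.001, -1.0]]
force: [0.2, 0.3, 0.1]
opening: 0.637
gripper_force: 15.0
```

```bash
python3 -c "
from h import *
go(.4308,.3046,.18,13.8)"
```

```text
go [-0.284 -6.337  0.626] turn 0.178 t 22.48
```

>>> {"op": "move_arm", "data": {"deltas": [[-0.1,-2,0,0.1],[-0.2,-4,0.2,0.15],[-0.28,-5.5,0.4,0.18],[-0.28,-6.2,0.6,0.18],[-0.28,-6.2,0.6,0.18],[-0.28,-6.2,0.6,0.18],[-0.28,-6.2,0.6,0.18]]}}

```text
time_s: 23.35
tcp_pos: [0.4348, 0.2978, 0.1829]
eef_rot: [[0.972, 0.237, -0.0], [0.237, -0.972, -0.0], [-0.0, 0.0, -1.0]]
force: [0.6, 0.8, -0.7]
opening: 0.636
gripper_force: 15.0
```

```bash
python3 -c "
from h import *
bot.snapshot('wrist');p,W=cloud('wrist');cv2.imwrite('pics/w6.png',p['frame'][...,::-1])
print(bot.sense()['tcp_pos']);go(.4308,.3046,.1202,13.8)"
```

```text
[0.43483339 0.29803507 0.18309091]
go [-0.079 -0.244  2.096] turn -0.014 t 23.45
```

View pics/w6.png

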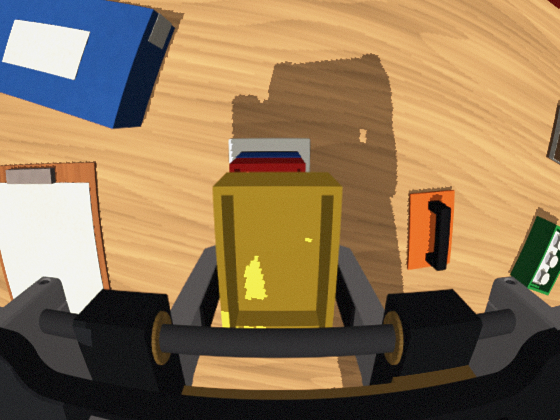

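Yellow is held square at (278,245), and the stack below is about 7 mm to the left. I correct sideways, then recheck.

>>> {"op": "move_arm", "data": {"deltas": [[-0.04,-0.12,0,0],[-0.08,-0.24,0.2,0],[-0.08,-0.24,0.5,0],[-0.08,-0.24,0.7,0],[-0.08,-0.24,0.7,0],[-0.08,-0.24,0.7,0]]}}

```text
time_s: 24.2
tcp_pos: [0.4305, 0.3052, 0.162]
eef_rot: [[0.971, 0.238, 0.0], [0.238, -0.971, 0.0], [0.0, -0.0, -1.0]]
force: [-0.3, -0.5, -1.2]
opening: 0.639
gripper_force: 15.0
```

```bash
python3 -c "
from h import *
bot.snapshot('wrist');print(bot.sense()['tcp_pos']);go(.4308,.3046,.1202,13.8)"
```

```text
[0.43057221 0.30525186 0.1621996 ]
go [1.0e-03 2.3e-02 1.4e+00] turn -0.001 t 24.25
```

>>> {"op": "move_arm", "data": {"deltas": [[0,0.02,0.4,0],[0,0.02,0.75,0],[0,0.02,1.0,0],[0,0.02,1.15,0],[0,0.02,1.27,0],[0,0.02,1.36,0],[0,0.02,1.4,0],[0,0.02,1.42,0]]}}

```text
time_s: 25.25
tcp_pos: [0.4307, 0.3047, 0.1201]
eef_rot: [[0.971, 0.239, 0.0], [0.239, -0.971, 0.0], [0.0, 0.0, -1.0]]
force: [-3.1, -1.8, 5.7]
opening: 0.636
gripper_force: 15.0
```

```bash
python3 -c "
from h import *
bot.snapshot('wrist');s=bot.sense();print(s['tcp_pos'],s['force'])"
```

```text
[0.43065406 0.30467474 0.12007072] [-2.20887306 -1.48261501  3.73332714]
```

Contact at the seated height. Releasing.

>>> {"op": "move_arm", "data": {"deltas": [[0,0,0,0],[0,0,0,0],[0,0,0,0],[0,0,0,0]], "claw": 92}}

```text
time_s: 25.8
tcp_pos: [0.4305, 0.3046, 0.1192]
eef_rot: [[0.971, 0.238, -0.0], [0.238, -0.971, -0.0], [-0.0, 0.0, -1.0]]
force: [0.2, 0.1, -0.4]
opening: 0.975
gripper_force: 0.0
```

>>> {"op": "move_arm", "data": {"deltas": [[0,0,-0.7,0],[0,0,-2,0],[0,0,-3.5,0],[0,0,-5,0],[0,0,-5.2,0],[0,0,-5.2,0],[0,0,-5.2,0]]}}

```text
time_s: 26.68
tcp_pos: [0.4296, 0.3042, 0.2731]
eef_rot: [[0.971, 0.238, -0.003], [0.238, -0.971, -0.001], [-0.004, 0.001, -1.0]]
force: [-0.7, -0.6, -0.5]
opening: 0.975
gripper_force: 0.0
```

```bash
python3 -c "
from h import *
bot.snapshot('wrist');p,W=cloud('wrist'); cv2.imwrite('pics/w7.png',p['frame'][...,::-1])
c=G['base'];print(bot.sense()['tcp_pos'],rect(W,c,.13,.16),rect(W,c,.12,.16))
go(.439,.106,.2,19.2)"
```

```text
[0.4297695  0.30426912 0.27341501] (array([432.5, 304.1,  95.9,  59.6,  13.7]), 1778, array([146.3, 148. ])) (array([432.5, 304.1,  96. ,  59.6,  13.7]), 2220, array([145.9, 148. ]))
go [-1.269  6.49   2.455] turn -0.901 t 26.77
```

View pics/w7.png

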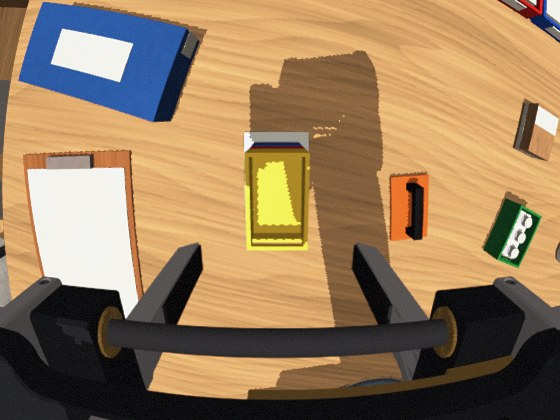

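Yellow is seated at (277,200), with its rim at 146 mm. Last is the lid at (409,207).

>>> {"op": "move_arm", "data": {"deltas": [[-0.3,1.5,0,-0.2],[-0.6,3.3,0,-0.5],[-1,5,0.8,-0.8],[-1.27,6.5,1.6,-0.9],[-1.27,6.5,2.4,-0.9],[-1.27,6.5,2.4,-0.9],[-1.27,6.5,2.4,-0.9]]}}

```text
time_s: 27.65
tcp_pos: [0.4403, 0.1065, 0.2039]
eef_rot: [[0.944, 0.329, 0.001], [0.329, -0.944, 0.0], [0.001, 0.0, -1.0]]
force: [0.6, 0.3, 0.1]
opening: 0.978
gripper_force: 0.0
```

```bash
python3 -c "
from h import *
bot.snapshot('wrist')
p,W=cloud('wrist');print(bot.sense()['tcp_pos']);r=rect(W,G['lid'],.032,.08);print(r,rect(W,G['lid'],.007,.08))
c=r[0];go(c[0]/1000,c[1]/1000,.028,c[4])"
```

```text
[0.44064362 0.10664393 0.20449546]
(array([438.6, 106.2,  74.5,  13. ,  19.3]), 899, array([45.5, 47. ])) (array([438.6, 105.3,  95.5,  59.3,  19.1]), 4151, array([12. , 46.5]))
go [-0.08  -0.012  5.883] turn -0.006 t 27.75
```

>>> {"op": "move_arm", "data": {"deltas": [[-0.1,-0.02,1.5,0],[-0.1,-0.02,3,0],[-0.1,-0.02,4.5,0],[-0.1,-0.02,5.5,0],[-0.1,-0.02,5.85,0],[-0.1,-0.02,5.85,0],[-0.1,-0.02,5.85,0]]}}

```text
time_s: 28.62
tcp_pos: [0.4385, 0.1058, 0.0294]
eef_rot: [[0.944, 0.329, 0.003], [0.329, -0.944, -0.0], [0.003, 0.001, -1.0]]
force: [0.1, -0.8, 0.7]
opening: 0.978
gripper_force: 0.0
```

>>> {"op": "move_arm", "data": {"deltas": [[0,0,0,0],[0,0,0,0],[0,0,0,0],[0,0,0,0],[0,0,0,0],[0,0,0,0],[0,0,0,0],[0,0,0,0]], "claw": 4}}

```text
time_s: 29.62
tcp_pos: [0.4369, 0.1057, 0.0278]
eef_rot: [[0.944, 0.329, -0.0], [0.329, -0.944, 0.0], [-0.0, -0.0, -1.0]]
force: [0.8, 0.3, 0.2]
opening: 0.165
gripper_force: 0.0
```

```bash
python3 -c "
from h import *
s=bot.sense();print(s['tcp_pos'],s['opening']*94,s['gripper_force'])"
```

```text
[0.4369393  0.10573284 0.02781269] 15.517322070055409 0.0
```

Still closing, so I wait a few more rows before lifting.

>>> {"op": "move_arm", "data": {"deltas": [[0,0,0,0],[0,0,0,0],[0,0,0,0]], "grip_force": 20}}

```text
time_s: 30.0
tcp_pos: [0.437, 0.1057, 0.0278]
eef_rot: [[0.944, 0.329, -0.0], [0.329, -0.944, 0.0], [-0.0, -0.0, -1.0]]
force: [0.1, -1.0, -0.1]
opening: 0.149
gripper_force: 20.0
```

>>> {"op": "move_arm", "data": {"deltas": [[0,0,-0.5,0],[0,0,-1.5,0],[0,0,-3,0],[0,0,-5,0],[0,0,-6.5,0],[0,0,-6.5,0],[0,0,-6.5,0]]}}

```text
time_s: 30.88
tcp_pos: [0.4364, 0.1057, 0.2225]
eef_rot: [[0.944, 0.329, -0.001], [0.329, -0.944, 0.0], [-0.001, -0.0, -1.0]]
force: [-0.2, -0.6, -1.1]
opening: 0.148
gripper_force: 20.0
```

```bash
python3 -c "
from h import *
bot.snapshot('wrist');p,W=cloud('wrist'); cv2.imwrite('pics/w8.png',p['frame'][...,::-1])
s=bot.sense();print(s['tcp_pos'],s['opening']*94,s['gripper_force'])
c=s['tcp_pos'];print(rect(W,c[:2],c[2]-.03,c[2]-.01,.07))
go(.4308,.3043,.23,13.8)"
```

```text
[0.43582981 0.10573287 0.22116702] 13.786606352889729 19.999548196792603
(array([445.8, 108.2,  78.9,  60.5,  19.2]), 6548, array([205.4, 206.9]))
go [ 2.017 -6.306 -0.293] turn 0.899 t 30.98
```

View pics/w8.png

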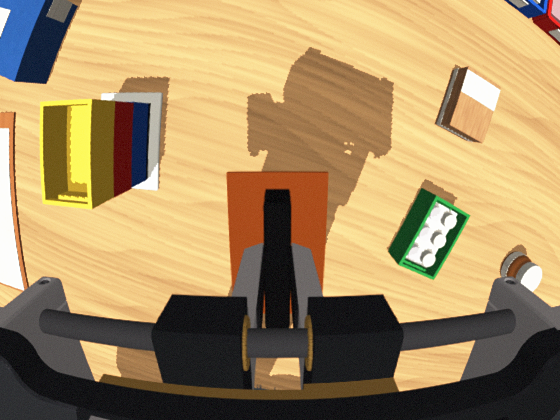

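The lid hangs level on its handle (277,240), and the stack stands straight. Now over the stack.

>>> {"op": "move_arm", "data": {"deltas": [[0.3,-1,-0.3,0.2],[0.8,-2.5,-0.4,0.5],[1.3,-4.2,-0.4,0.8],[1.8,-5.6,-0.4,0.9],[2,-6.3,-0.3,0.9],[2,-6.3,-0.3,0.9],[2,-6.3,-0.3,0.9],[2,-6.3,-0.3,0.9]]}}

```text
time_s: 31.98
tcp_pos: [0.4316, 0.303, 0.2316]
eef_rot: [[0.971, 0.237, -0.0], [0.237, -0.971, -0.0], [-0.001, 0.0, -1.0]]
force: [0.2, -0.4, -0.3]
opening: 0.146
gripper_force: 20.0
```

```bash
python3 -c "
from h import *
bot.snapshot('wrist');print(bot.sense()['tcp_pos']);go(.4304,.3041,.1678,13.8)"
```

```text
[0.43165609 0.30310379 0.2317843 ]
go [-0.033 -0.042  2.133] turn -0.014 t 32.02
```

>>> {"op": "move_arm", "data": {"deltas": [[-0.03,-0.03,0.5,0],[-0.03,-0.03,1.0,0],[-0.03,-0.03,1.4,0],[-0.03,-0.03,1.7,0],[-0.03,-0.03,1.9,0],[-0.03,-0.03,2.03,0],[-0.03,-0.03,2.11,0],[-0.03,-0.03,2.15,0]]}}

```text
time_s: 33.02
tcp_pos: [0.4306, 0.3047, 0.1678]
eef_rot: [[0.971, 0.239, 0.0], [0.239, -0.971, 0.0], [0.001, -0.0, -1.0]]
force: [-2.3, -0.3, 3.8]
opening: 0.148
gripper_force: 20.0
```

```bash
python3 -c "
from h import *
bot.snapshot('wrist');s=bot.sense();print(s['tcp_pos'],s['force'])"
```

```text
[0.43063881 0.30473025 0.1678228 ] [ 0.46326179 -0.42051757 -0.03950006]
```

>>> {"op": "move_arm", "data": {"deltas": [[0,0,0.02,0],[0,0,0.02,0]]}}

```text
time_s: 33.33
tcp_pos: [0.4308, 0.3048, 0.1678]
eef_rot: [[0.971, 0.239, 0.001], [0.239, -0.971, 0.0], [0.001, -0.0, -1.0]]
force: [-1.5, -1.4, 5.6]
opening: 0.148
gripper_force: 20.0
```

>>> {"op": "move_arm", "data": {"deltas": [[0,0,0,0],[0,0,0,0],[0,0,0,0],[0,0,0,0],[0,0,0,0]], "claw": 60}}

```text
time_s: 33.95
tcp_pos: [0.4304, 0.3046, 0.1667]
eef_rot: [[0.971, 0.238, -0.0], [0.238, -0.971, -0.0], [-0.0, 0.0, -1.0]]
force: [1.2, 0.5, -0.8]
opening: 0.624
gripper_force: 0.0
```

>>> {"op": "move_arm", "data": {"deltas": [[0,0,-0.5,0],[0,0,-1.5,0],[0,0,-3,0],[0,0,-4.2,0],[0,0,-4.2,0],[0,0,-4.2,0],[0,0,-4.2,0]]}}

```text
time_s: 34.83
tcp_pos: [0.4296, 0.3042, 0.291]
eef_rot: [[0.971, 0.238, -0.003], [0.238, -0.971, -0.001], [-0.003, 0.001, -1.0]]
force: [0.8, -0.0, -0.1]
opening: 0.642
gripper_force: 0.0
```

```bash
python3 -c "
from h import *
bot.snapshot('wrist');p,W=cloud('wrist'); cv2.imwrite('pics/w9.png',p['frame'][...,::-1])
c=G['base'];print(bot.sense()['tcp_pos'],rect(W,c,.175,.2),rect(W,c,.147,.165))
p,W=cloud('scene'); cv2.imwrite('pics/s9.png',p['frame'][...,::-1])
"
```

```text
[0.42985052 0.30433384 0.29128884] (array([432.7, 304.4,  74.4,  13.6,  13.4]), 1280, array([185.6, 187.1])) (array([432.2, 304.2,  96.4,  59.4,  14. ]), 4388, array([151.7, 153.3]))
```

View pics/s9.png

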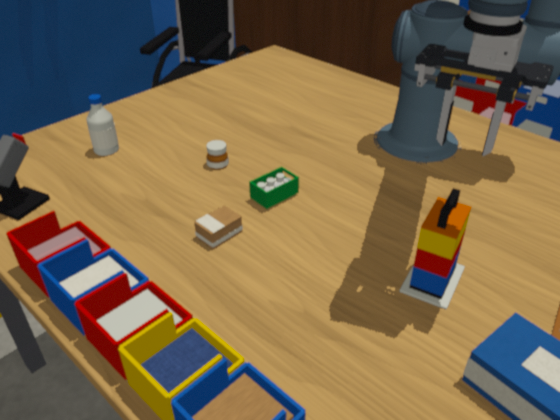

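The scene shows the stack square and closed at (440,245): bar top at 185.5 mm and lid plate at 151.5 mm, both at seated height. The gripper is clear, and the green bin, jar and carton haven't moved.

```bash
python3 -c "
from station import bot
print(bot.finish_job())"
```

```text
the job is handed in; nothing more can be done
None
```

I stacked the blue, red and yellow bins on the base, closed the top with the orange lid and handed the job in. My last depth readings showed the lid at seated height and square with the stack, but `finish_job()` returned no verdict.

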